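# Raise the funnel stand and jam its lock nut

### The job

Make the funnel stand ready for a taller bottle: first pull its column up by the arm until the spring button clicks out through the window at the front of the outer tube. Then run the upper, large hexagon nut down its thread (clockwise seen from above) and tighten it firmly against the small lower nut to lock it. Leave the lower nut as it is set, and do not knock over the beaker or the two dropper bottles beside the stand.

Things in the scene. Friction and masses are not known exactly. Their poses are not given: they have to be found in the camera images.
- stand: steel and aluminium funnel stand, fixed to the table; origin under the centre of its 100 x 120 x 14 mm base plate, on the column's upright axis, at table height. A 36 mm square outer tube rises to 84 mm; its front (own -x) wall has the button's window at 62 to 77 mm. Own +y is the direction in which the arm points. It stands at a different place and yaw each time
- column (a joint): slide of the column (27 mm square inner tube with arm, stud and nuts) out of the outer tube, m, upward; 0 fully in, button clicks out at about 0.050, stop at 0.0525. It starts somewhere between 0 and 0.02. Lifting takes about 11 N (the column weighs 0.53 kg with its nuts, plus 6 N of friction); it stays where it is left; with the button out it cannot slide back
- bar_grip (a point): point to grasp on the arm: middle of the height and width of a 14 mm wide, 14 mm high square bar, 95 mm from the column's axis; the bar runs along own y from 20 to 135 mm from the axis, where an open ring of 61 mm bore and 67 mm outside begins (centre 165 mm from the axis). z up. The arm lies 98 mm over the table with the column in, and rises with it. The stud's top is 76 mm above this point and the large nut's corners reach 29 mm from the axis
- button (a joint): spring button on the column, m; 0 pushed in (inside the tube), 0.008 fully out through the window
- lock_nut_center (a point): centre of the upper lock nut: steel hexagon, 50 mm across flats, 58 mm across corners, 30 mm high, turning about the column's upright axis. Own x and own y turn with the nut: two opposite flats face along own +x and -x, the others at each 60 degrees from there. The threaded stud, 18 mm thick, stands up through it, and its top is 30 mm above this centre at joint value 0 and 40 mm when tight. Tightened, the nut's centre is 36 mm above point bar_grip
- lock_nut (a joint): turn of the lock nut, rad; grows clockwise seen from above; the nut sinks 2.55 mm per rad. It starts between 0 and 1.3; its washer meets the lower nut at about 2.55 and it is firmly tight from about 3.5 on, with a hard stop at 3.9. Running down takes 0.1 N m, tightening rises to nearly 0.2 N m just before the stop; it stays where it is left
- washer (a joint): spring washer carried under the lock nut (39 mm wide, 4 mm thick): how far it is squeezed, m; 0 free, more than 0.0012 when the nut is firmly tight, about 0.002 at the nut's hard stop
- lower_nut (a joint): turn of the lower nut, rad, 0 at the start: thin steel hexagon, 36 mm across flats, 42 mm across corners, 12 mm high, lying on the arm's root, its top 20 mm above point bar_grip; stiff (0.5 N m), to be left within 0.2 rad
- beaker_center (a point): centre of a small beaker, 47 mm wide, 55 mm high, standing under the arm's ring; z along its height
- bottle_a_center (a point): centre of a dropper bottle, 39 mm wide, 102 mm high, standing behind the stand; z along its height
- bottle_b_center (a point): centre of a dropper bottle, 39 mm wide, 102 mm high, standing on the side away from the arm; z along its height
Not all that is in view belongs to the job. What is shaped like the part that bears bottle_b_center but red is not meant.

How it is judged:
By the outcome, as a careful person would: the job done as asked, in the order asked, and still so for the second after the job is handed in, with the robot touching nothing.
It also fails if it takes over 64 s, if anything falls off the work surface, if the arm or the gripper's body presses on something with over 40 N, if the wrist force passes 120 N, or if a joint passes its speed limit or range.

### The arm

A 7-joint arm with a two-finger parallel gripper is mounted at the origin on a cart in front of the work surface, level with it; the furniture and walls round the work are solid. World frame = base frame: x ahead of the robot, y to its left, z up, the work surface at z = 0. Lengths are in m, angles in rad, forces in N, time in s.
With the tool pointing down it reaches from about 0.425 to 1.025 m from the base axis. Payload 9.4 kg.
Tool frame: the origin (TCP) lies on the centre line of the jaws, within the pads' length; the fingertips stand 17 mm ahead of it and the grasp point (between the pads) lies 2 mm behind it (manip.tcp_to_tips is the distance from the TCP to the fingertips, in m); z points along the fingers, y is the direction in which the jaws open and shut (so a half turn about z gives the same grasp; the last joint's range is limited). The gripper opens to 85 mm and grips with 20 to 120 N. Pads are 22 mm wide; open, the fingers measure 114 mm over their backs; the gripper's body (76 mm by 85 mm) begins 54 mm behind the grasp point. The pads swing forward as they close: fully open they stand 13 mm farther back than shut.
Start: joints at [-1.266, 0.599, -0.003, 1.599, 0.002, 0.943, -0.08], TCP at [0.27, 0.673, 0.248] pointing down, gripper open.
Joint ranges: [-2.57, 2.57], [-0.35, 1.97], [-1.29, 1.29], [0.11, 2.56], [-1.05, 4.19], [0.11, 1.86], [-2.63, 2.63]. Speed limits (rad/s): [2.22, 2.22, 3.01, 3.01, 3.14, 3.14, 3.14].

### API

Orientations are given as a unit quaternion [w, x, y, z].
In Python, from workcell import manip, optics gives the robot as it stands.
- The arm moves only by the shell command python3 -m pendant 'ROWS' [OPENING] [FORCE]. ROWS is JSON, a list of rows, each a list of 2 entries, a list of its own where there are three numbers: the shift along the tool's x, y, z normalised to -1 to 1, where 1 is 0.1 m, then the turn, a rotation vector about the tool's x, y, z normalised to -1 to 1, where 1 is pi/2 rad. A call has 1 to 8 rows; each row is the pose to reach, as a shift and turn from the pose commanded when the call began, along the tool's axes at that moment; what a row does not reach only later rows make up. A row lasts 1/8 s, in which the tool goes at most 62.5 mm and 10.7 degrees, less where a joint would pass 70% of its speed; a pose out of reach is approached as far as the arm can. A call with a number of a shift or a turn outside -1 to 1 is refused whole. A call with a gripper value outside its range is refused whole. OPENING is the closure, from -1 (fully open) to 1 (shut), so that 0 is half open, set as the call begins (- or left out, the last holds). The fingers move at their own pace and stop on an object; FORCE is the grip in N (left out, the last holds). Time passes only in rows, so rows that repeat a pose let the fingers close. It gives the time, the measured TCP pose, the force and the opening at its end, in the units of the state.
- manip.get_state(): the state, without advancing time (a new reading comes with each control period).
- optics.capture(name): name is "scene" or "top" or "wrist"; returns (picture, depth): 400x640x3 uint8, red, green, blue; 400x640 float32, m along the optical axis (not along the pixel's ray), 0 where there is no reading.
- optics.camera_params(name): a dict with "mtx" (3x3 intrinsics, pixels), "extrinsics" (4x4, takes a point from world to camera coordinates). Camera axes: x right, y down, z forward; pixel columns grow to the right and rows downward; lengths in m; the calibration is good to about 2 mm. A picture is of the moment at which its call begins: read the wrist's pose just before it. camera_params takes no time and is no camera call; for the wrist camera it gives the pose at the moment of the call.
- manip.hand_in(): hands the job in, once; it reports no verdict.
The state is a dict: "t": time; "qpos": joint angles; "qvel": joint speeds; "effort": joint torques, N m; "position": TCP position; "orientation": TCP orientation; "contact_force": force on the tool from outside, world axes, zero at the start; "torque": the same for the moment, N m; "width": opening from 0.0 (shut) to 1.0 (fully open).
Only numpy, scipy, OpenCV 4.12 (cv2) and the standard library are available. Lean on these libraries where they do the work, as an engineer would, in place of code of your own. Each camera call takes 0.05 s, during which the arm holds its last target.

## Working session

There is one attempt and no reset: what is moved stays moved. The work goes in short steps, Python scripts to look and compute and a shell command to move; the robot and the scene stay as the last step left them, time stands still between calls to the robot, and variables do not carry over. Pictures are saved under pics/ and viewed, and the job is handed in when it is done.

```bash
mkdir -p pics; ls
cat > h.py <<'E'
import numpy as np, cv2
from workcell import manip, optics
def cap(n,f):
    p=optics.camera_params(n); im,d=optics.capture(n)
    cv2.imwrite('pics/%s.png'%f,im[:,:,::-1]); np.savez('pics/%s.npz'%f,im=im,d=d,K=p['mtx'],E=p['extrinsics'])
    return im,d,np.array(p['mtx']),np.array(p['extrinsics'])
def ld(f):
    z=np.load('pics/%s.npz'%f); return z['im'],z['d'],z['K'],z['E']
def pts(d,K,E):
    v,u=np.mgrid[:d.shape[0],:d.shape[1]]
    P=np.stack([(u-K[0,2])/K[0,0]*d,(v-K[1,2])/K[1,1]*d,d],-1)
    return (P-E[:3,3])@E[:3,:3]
E
python3 - <<'E'
from h import *
print(manip.get_state())
for n in ['scene','top','wrist']:
    im,d,K,E=cap(n,n+'0'); print(n,K.round(1).tolist(),E.round(3).tolist())
E
```

```text
pics
{'t': 0.0, 'qpos': array([-1.26571989,  0.60014626, -0.00252461,  1.60011986,  0.00180452,
        0.94292099, -0.0798    ]), 'qvel': array([ 7.63004717e-04, -2.61062524e-04,  1.68746873e-04,  1.02982238e-03,
       -8.61101140e-05,  2.27463389e-03,  4.44879612e-04]), 'effort': array([ 5.79410407e-04, -7.76469898e+01,  1.56474262e+00, -2.58010304e+01,
        1.22828566e-02,  9.02176456e-03,  1.03585211e-05]), 'position': array([0.26997161, 0.6723785 , 0.24740553]), 'orientation': array([-7.19116049e-05,  1.89708523e-01,  9.81840131e-01, -7.93032875e-04]), 'contact_force': array([-0.37748114, -0.0121705 ,  0.37574754]), 'torque': array([ 0.00090157, -0.02269731,  0.0625742 ]), 'width': 1.0018148503135262}
scene [[494.6, 0.0, 328.4], [0.0, 494.6, 199.0], [0.0, 0.0, 1.0]] [[-0.906, -0.424, 0.001, 0.569], [-0.183, 0.39, -0.903, 0.209], [0.383, -0.818, -0.43, 0.652], [0.0, 0.0, 0.0, 1.0]]
top [[385.7, 0.0, 327.7], [0.0, 385.7, 198.2], [0.0, 0.0, 1.0]] [[-0.012, -0.999, 0.03, -0.02], [-0.986, 0.007, -0.165, 0.615], [0.165, -0.031, -0.986, 0.871], [0.0, 0.0, 0.0, 1.0]]
wrist [[316.0, 0.0, 314.5], [0.0, 316.0, 206.5], [0.0, 0.0, 1.0]] [[0.373, 0.928, -0.002, -0.724], [0.883, -0.354, 0.308, -0.04], [0.285, -0.116, -0.951, 0.38], [0.0, 0.0, 0.0, 1.0]]
```

View pics/scene0.png

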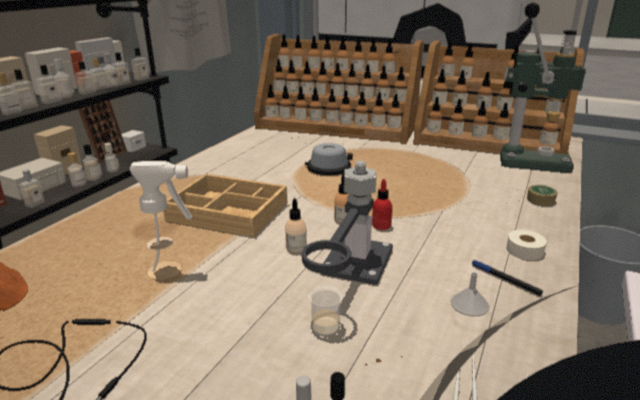

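View pics/top0.png

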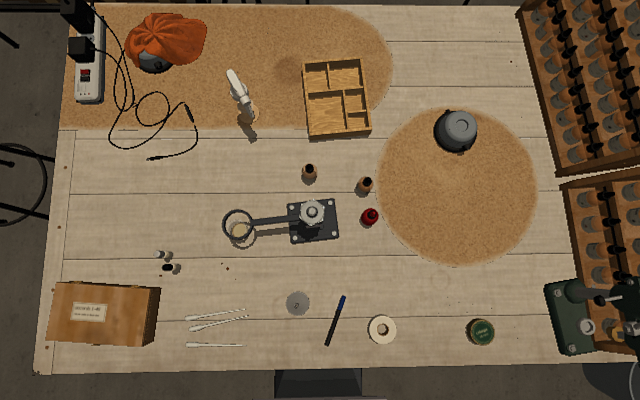

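View pics/wrist0.png

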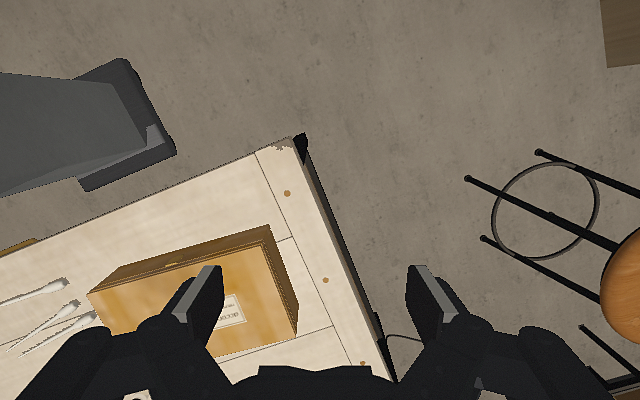

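The scene view shows the stand with its ring toward the camera at (327,257), nut at (360,180) and beaker at (325,312). The top view shows the nut at (312,212), ring at (238,223), bottles at (310,172) and (365,185), and the red decoy at (370,216).

Run:
```python
from h import *
im,d,K,E=ld('top0'); P=pts(d,K,E)
for u,v in [(312,212),(305,203),(270,220),(260,220),(238,208),(224,223),(253,222),(310,170),(365,185),(370,216),(295,235),(333,200),(333,238),(290,207),(238,230)]:
    print(u,v,P[v,u].round(3))
c=im[150:250,210:390]; cv2.imwrite('pics/topz.png',cv2.resize(c,None,fx=4.4,fy=4.4,interpolation=2)[:,:,::-1])
im,d,K,E=ld('scene0')
c=im[150:340,270:410]; cv2.imwrite('pics/scz.png',cv2.resize(c,None,fx=3.1,fy=3.1,interpolation=2)[:,:,::-1])
```

```text
312 212 [0.564 0.011 0.187]
305 203 [0.585 0.025 0.168]
270 220 [0.556 0.103 0.117]
260 220 [0.556 0.125 0.115]
238 208 [ 0.6    0.197 -0.002]
224 223 [0.55  0.203 0.115]
253 222 [0.552 0.14  0.115]
310 170 [0.678 0.016 0.076]
365 185 [ 0.642 -0.113  0.073]
370 216 [ 0.567 -0.122  0.079]
295 235 [0.53  0.054 0.015]
333 200 [ 0.616 -0.04   0.013]
333 238 [ 0.522 -0.039  0.016]
290 207 [0.598 0.066 0.02 ]
238 230 [0.543 0.192 0.019]
```

View pics/topz.png

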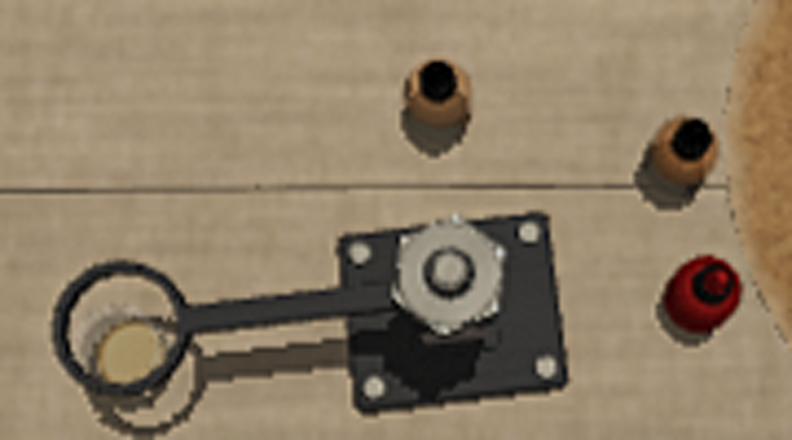

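View pics/scz.png

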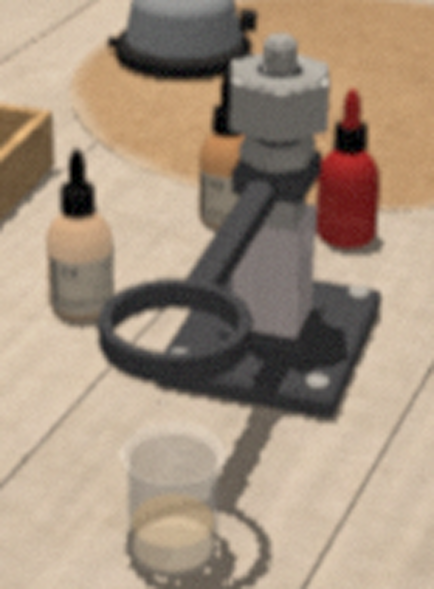

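Run:
```python
from h import *
im,d,K,E=ld('top0'); P=pts(d,K,E)
x,y,z=P[...,0],P[...,1],P[...,2]
def bx(m): return m&(d>0)
bar=bx((z>.105)&(z<.125)&(y>.05)&(y<.13)&(x>.5)&(x<.62))
p=P[bar]; print('bar',len(p),np.median(p[:,2]))
# midline per y
s=np.polyfit(p[:,1],p[:,0],1); print('x=',s,'yaw',-np.arctan(s[0])) 
ring=bx((z>.105)&(z<.125)&(y>.135)&(y<.25)&(x>.48)&(x<.62))
q=P[ring]; (c,r)=cv2.minEnclosingCircle(q[:,:2].astype(np.float32)); print('ring',c,r)
stud=bx((z>.18)&(z<.21)&(abs(y-.01)<.05)&(x>.5)&(x<.65)); q=P[stud]; print('stud',len(q),q.mean(0),np.median(q[:,2])); print(cv2.minEnclosingCircle(q[:,:2].astype(np.float32)))
nut=bx((z>.155)&(z<.18)&(abs(y-.01)<.05)&(x>.5)&(x<.65)); q=P[nut]; print('nut',len(q),np.percentile(q[:,2],[5,25,50,75,95]))
top=bx((z>.155)&(abs(y-.01)<.05)&(x>.5)&(x<.65)); q=P[top][:,:2]; 
print(cv2.minEnclosingCircle(q.astype(np.float32)))
for r in (0.02,0.03,0.045,0.06,0.08):
    pass
for n,c0 in (('a',(.678,.016)),('b',(.642,-.113)),('bk',(.543,.192))):
    m=bx((np.hypot(x-c0[0],y-c0[1])<.04)&(z>.01)&(z<.10)); q=P[m]; print(n,len(q),q.mean(0),q[:,2].max())
hull=cv2.convexHull(top.nonzero() and np.argwhere(top)[:,::-1].astype(np.int32)); print(cv2.approxPolyDP(hull,3,True)[:,0].tolist())
```

```text
bar 253 0.11639150212517167
x= [-0.11028019  0.56646554] yaw 0.10983636275966957
ring (0.547980785369873, 0.1716243028640747) 0.037059709429740906
stud 60 [0.56567875 0.01162219 0.1851303 ] 0.18536396977362732
((0.5653508901596069, 0.011599733494222164), 0.00879331398755312)
nut 451 [0.16524137 0.16724499 0.16823519 0.16935904 0.17092246]
((0.5658177137374878, 0.011855804361402988), 0.028423434123396873)
a 223 [0.67641402 0.01835184 0.05670757] 0.0996253101555449
b 235 [ 0.64407598 -0.11369837  0.05627662] 0.09898363017531583
bk 286 [0.54629654 0.1932036  0.0302431 ] 0.0588111144086985
[[324, 207], [320, 222], [310, 226], [299, 218], [301, 204], [313, 199]]
```

```bash
for i in 1; do python3 -m pendant '[[[-0.5,-0.44,0],[0,0,0]],[[-0.95,-0.84,0],[0,0,0]],[[-0.95,-0.84,0],[0,0,0]]]' -1 60; done; python3 -c "
from h import *
s=manip.get_state(); print(s['qpos'].round(3))"
```

```text
t: 0.52
position: [0.3307, 0.5544, 0.2485]
orientation: [0.001, 0.193, 0.981, -0.001]
contact_force: [-0.0, 0.6, 0.2]
width: 1.003
[-1.119  0.503 -0.004  1.79   0.006  0.851  0.055]
```

```bash
python3 -m pendant '[[[-0.5,-0.44,0],[0,0,0]],[[-0.95,-0.84,0],[0,0,0.11]],[[-0.95,-0.84,0],[0,0,0.2]]]' -1 60; python3 -c "
from h import *
s=manip.get_state(); print(s['qpos'].round(3))"
```

```text
t: 0.9
position: [0.3866, 0.4415, 0.2485]
orientation: [0.001, 0.347, 0.938, -0.001]
contact_force: [-0.1, 0.2, -0.4]
width: 1.001
[-1.009  0.434  0.084  1.926 -0.047  0.784 -0.036]
```

```bash
cat >> h.py <<'E'
from scipy.spatial.transform import Rotation as R
def to(x,y,z,jawaz=None):
    "shift (units of .1 m, tool axes) to put TCP at x,y,z and turn (units) so that the jaws (tool y) lie along azimuth deg (mod 180), tool straight down"
    s=manip.get_state(); w,a,b,c=s['orientation']; r=R.from_quat([a,b,c,w])
    sh=r.inv().apply(np.array([x,y,z])-s['position'])/.1
    M=r.as_matrix(); az=np.degrees(np.arctan2(M[1,1],M[0,1]))
    out=None
    if jawaz is not None:
        dd=(jawaz-az+90)%180-90
        for t in (jawaz,jawaz+180):
            yy=np.array([np.cos(np.radians(t)),np.sin(np.radians(t)),0]); zz=np.array([0,0,-1.]); T=np.stack([np.cross(yy,zz),yy,zz],1)
            rv=(r.inv()*R.from_matrix(T)).as_rotvec()/(np.pi/2)
            if out is None or np.linalg.norm(rv)<np.linalg.norm(out): out=rv
    print('t %.2f'%s['t'],'pos',s['position'].round(4),'az %.1f'%az,'shift',sh.round(3),'turn',None if out is None else out.round(3),'q',s['qpos'].round(2),'F',s['contact_force'].round(1),'w %.2f'%s['width'])
E
python3 -c "
from h import *
to(.555,.106,.248,6.2)"
```

```text
t 0.90 pos [0.3866 0.4415 0.2485] az 49.4 shift [-3.461 -1.455  0.013] turn [-0.     0.001  0.481] q [-1.01  0.43  0.08  1.93 -0.05  0.78 -0.04] F [-0.1  0.2 -0.4] w 1.00
```

```bash
python3 -m pendant '[[[-0.5,-0.21,0],[0,0,0.1]],[[-1,-0.42,0],[0,0,0.16]],[[-1,-0.42,0],[0,0,0.16]]]'; python3 -c "
from h import *
to(.555,.106,.248,6.2)"
```

```text
t: 1.27
position: [0.4356, 0.3462, 0.2485]
orientation: [0.001, 0.459, 0.888, -0.0]
contact_force: [0.2, 0.5, -0.3]
width: 1.0
t 1.27 pos [0.4356 0.3462 0.2485] az 35.3 shift [-2.65  -0.416  0.009] turn [0.    0.001 0.324] q [-0.89  0.4   0.16  2.   -0.09  0.75 -0.06] F [ 0.2  0.5 -0.3] w 1.00
```

```bash
python3 -m pendant '[[[-0.5,-0.08,0],[0,0,0.1]],[[-1,-0.16,0],[0,0,0.16]],[[-1,-0.16,0],[0,0,0.16]]]'; python3 -c "
from h import *
to(.555,.106,.248,6.2)"
```

```text
t: 1.65
position: [0.4805, 0.2569, 0.2485]
orientation: [0.001, 0.566, 0.824, -0.0]
contact_force: [-0.8, 0.2, 0.2]
width: 0.998
t 1.65 pos [0.4805 0.2569 0.2485] az 21.0 shift [-1.675  0.153  0.007] turn [0.    0.001 0.165] q [-0.77  0.39  0.24  2.02 -0.13  0.74 -0.09] F [-0.8  0.2  0.2] w 1.00
```

```bash
python3 -m pendant '[[[-0.5,0.05,0],[0,0,0.1]],[[-0.9,0.08,0],[0,0,0.165]],[[-0.9,0.08,0],[0,0,0.165]]]'; python3 -c "
from h import *
cap('wrist','w1')
to(.555,.106,.248,6.2)"
```

```text
t: 2.02
position: [0.5202, 0.1773, 0.2483]
orientation: [0.0, 0.667, 0.745, 0.0]
contact_force: [-0.1, -0.7, 0.7]
width: 0.996
t 2.08 pos [0.5194 0.1792 0.2482] az 6.5 shift [-0.768  0.27   0.001] turn [-0.    -0.     0.004] q [-0.66  0.4   0.31  2.02 -0.18  0.75 -0.13] F [-0.5  1.2  0. ] w 1.00
```

View pics/w1.png

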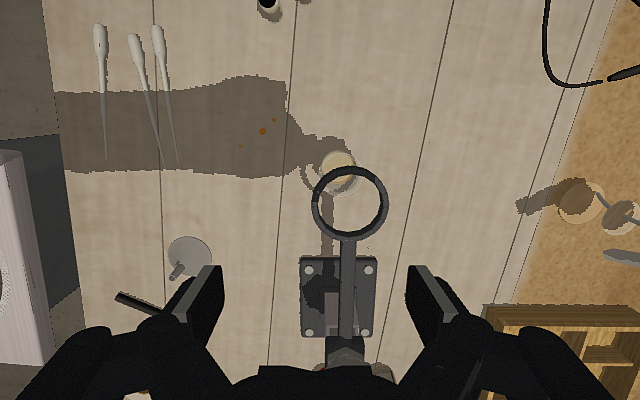

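The wrist view shows the ring at (350,203), bar below it along column 347, and the nut at the bottom edge. The beaker is just beyond the ring. Next I move over the bar and descend.

```bash
python3 -m pendant '[[[-0.4,0.14,0],[0,0,0.004]],[[-0.768,0.27,0],[0,0,0.004]],[[-0.768,0.27,0],[0,0,0.004]],[[-0.768,0.27,0.5],[0,0,0.004]],[[-0.768,0.27,0.8],[0,0,0.004]],[[-0.768,0.27,0.8],[0,0,0.004]]]'; python3 -c "
from h import *
cap('wrist','w2');cap('scene','s2')
to(.555,.106,.107,6.2)"
```

```text
t: 2.82
position: [0.553, 0.1075, 0.1664]
orientation: [-0.002, 0.667, 0.745, -0.002]
contact_force: [0.3, 0.7, 0.3]
width: 0.999
t 2.92 pos [0.5548 0.1068 0.1688] az 6.3 shift [-0.008  0.002  0.618] turn [-0.    -0.     0.001] q [-0.47  0.53  0.27  2.05 -0.24  0.59  0.07] F [0.4 0.4 0.8] w 1.00
```

View pics/w2.png

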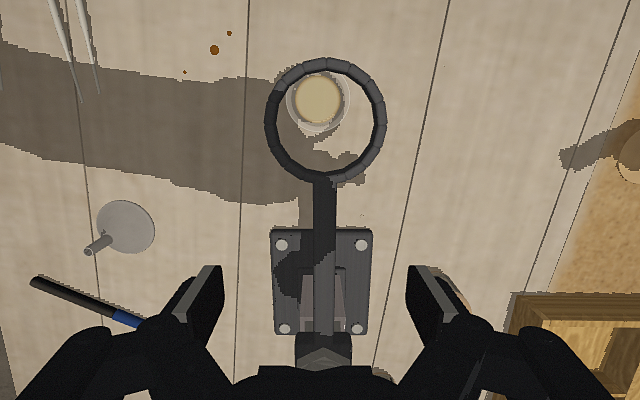

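View pics/s2.png

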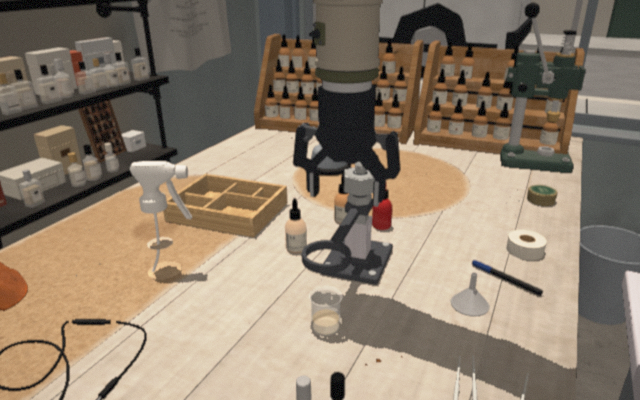

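```bash
python3 -c "
from h import *
im,d,K,E=ld('s2')
for p in [(.555,.107,.152),(.555,.107,.109),(.611,.113,.165),(.499,.101,.165)]:
  c=E[:3,:3]@p+E[:3,3]; u=K@c/c[2]; print(u.round(0),c[2].round(3),d[int(u[1]),int(u[0])])
print(d[180,305],d[165,390],d[180,358])"
```

```text
[343. 208.   1.] 0.712 0.96412873
[343. 234.   1.] 0.73 0.7135188
[306. 194.   1.] 0.723 1.1109555
[382. 205.   1.] 0.69 0.9357114
1.1817545 0.6459829 0.76368445
```

Run:
```python
from h import *
im,d,K,E=ld('s2'); P=pts(d,K,E)
c=im[80:290,270:420]; cv2.imwrite('pics/s2z.png',cv2.resize(c,None,fx=2.8,fy=2.8,interpolation=2)[:,:,::-1])
m=(d>.5)&(d<.75)&(P[...,2]>.13); u=np.argwhere(m)
for v,uu in u[(u[:,0]>165)][::25]: print(uu,v,P[v,uu].round(3))
```

```text
131 166 [0.867 0.191 0.194]
156 166 [0.833 0.175 0.194]
304 166 [0.61  0.121 0.212]
375 166 [0.507 0.113 0.227]
132 167 [0.866 0.191 0.192]
157 167 [0.829 0.177 0.193]
306 167 [0.604 0.125 0.213]
376 167 [0.506 0.113 0.225]
132 168 [0.866 0.191 0.191]
157 168 [0.83  0.176 0.192]
305 168 [0.606 0.126 0.211]
376 168 [0.505 0.114 0.224]
131 169 [0.866 0.194 0.19 ]
156 169 [0.832 0.178 0.19 ]
307 169 [0.603 0.125 0.21 ]
377 169 [0.504 0.114 0.223]
131 170 [0.867 0.192 0.188]
156 170 [0.832 0.177 0.188]
305 170 [0.607 0.124 0.208]
376 170 [0.506 0.113 0.221]
131 171 [0.867 0.193 0.187]
156 171 [0.831 0.178 0.187]
184 171 [0.797 0.157 0.185]
377 171 [0.503 0.115 0.221]
134 172 [0.862 0.193 0.186]
159 172 [0.827 0.177 0.186]
307 172 [0.604 0.123 0.205]
381 172 [0.501 0.107 0.217]
138 173 [0.857 0.19  0.184]
163 173 [0.822 0.174 0.184]
314 173 [0.595 0.119 0.203]
389 173 [0.487 0.114 0.22 ]
147 174 [0.845 0.184 0.182]
177 174 [0.806 0.163 0.181]
379 174 [0.501 0.114 0.216]
138 175 [0.857 0.19  0.181]
163 175 [0.822 0.175 0.181]
319 175 [0.597 0.1   0.193]
396 175 [0.478 0.112 0.219]
157 176 
[... 187 characters left out ...]

383 178 [0.496 0.113 0.211]
149 179 [0.842 0.185 0.175]
319 179 [0.597 0.101 0.187]
144 180 [0.849 0.188 0.173]
319 180 [0.597 0.1   0.185]
307 181 [0.606 0.12  0.189]
141 182 [0.852 0.192 0.171]
379 182 [0.5   0.115 0.205]
375 183 [0.506 0.113 0.202]
374 184 [0.507 0.114 0.201]
373 185 [0.508 0.115 0.2  ]
319 186 [0.596 0.102 0.176]
318 187 [0.596 0.105 0.176]
317 188 [0.596 0.109 0.176]
316 189 [0.594 0.115 0.177]
315 190 [0.594 0.118 0.177]
314 191 [0.594 0.122 0.177]
314 192 [0.594 0.123 0.176]
318 193 [0.595 0.108 0.168]
376 194 [0.504 0.115 0.187]
380 195 [0.5   0.108 0.183]
312 197 [0.597 0.122 0.167]
382 198 [0.497 0.108 0.179]
375 201 [0.505 0.114 0.176]
374 204 [0.506 0.114 0.171]
```

View pics/s2z.png

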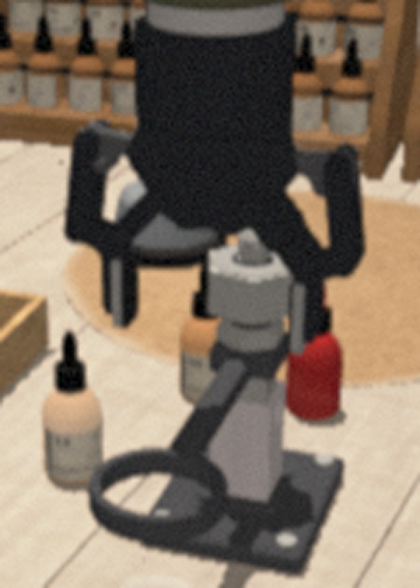

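The scene crop shows the open fingers either side of the nut and bar, consistent with the calibration. I'll descend to the bar.

```bash
python3 -m pendant '[[[0,0,0.3],[0,0,0]],[[0,0,0.55],[0,0,0]],[[0,0,0.61],[0,0,0]],[[0,0,0.61],[0,0,0]]]'; python3 -m pendant '[[[0,0,0],[0,0,0]],[[0,0,0],[0,0,0]],[[0,0,0],[0,0,0]],[[0,0,0],[0,0,0]],[[0,0,0],[0,0,0]],[[0,0,0],[0,0,0]],[[0,0,0],[0,0,0]],[[0,0,0],[0,0,0]]]' 1 70; python3 -c "
from h import *
cap('wrist','w3');cap('scene','s3')
to(.555,.106,.107,6.2)"
```

```text
t: 3.42
position: [0.5553, 0.1055, 0.1082]
orientation: [0.0, 0.668, 0.744, 0.001]
contact_force: [-0.1, 0.1, -0.5]
width: 1.003
t: 4.42
position: [0.5587, 0.1055, 0.1081]
orientation: [0.003, 0.668, 0.744, 0.003]
contact_force: [9.4, 0.4, -1.6]
width: 0.146
t 4.53 pos [0.5587 0.1055 0.1082] az 6.1 shift [ 0.009 -0.037  0.011] turn [ 0.005  0.    -0.001] q [-0.43  0.62  0.21  2.09 -0.28  0.45  0.1 ] F [ 9.7 -0.1 -2.4] w 0.15
```

View pics/w3.png

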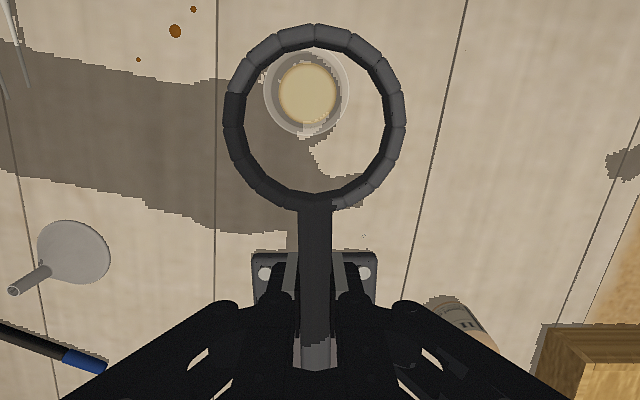

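View pics/s3.png

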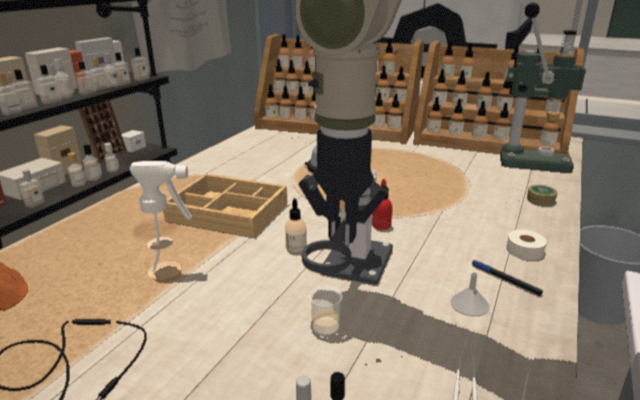

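```bash
python3 -m pendant '[[[0,0.035,0],[0,0,0]],[[0,0.035,0],[0,0,0]],[[0,0.035,-0.08],[0,0,0]],[[0,0.035,-0.16],[0,0,0]],[[0,0.035,-0.24],[0,0,0]],[[0,0.035,-0.32],[0,0,0]],[[0,0.035,-0.37],[0,0,0]],[[0,0.035,-0.37],[0,0,0]]]'; python3 -c "
from h import *
to(.555,.106,.107,6.2)"
```

```text
t: 5.52
position: [0.5588, 0.1055, 0.1442]
orientation: [0.001, 0.668, 0.744, 0.0]
contact_force: [4.6, -0.4, -3.9]
width: 0.149
t 5.53 pos [0.5588 0.1055 0.1442] az 6.1 shift [ 0.009 -0.038  0.372] turn [ 0.001  0.    -0.001] q [-0.46  0.57  0.25  2.06 -0.26  0.54  0.08] F [ 4.6 -0.4 -3.9] w 0.15
```

```bash
python3 -m pendant '[[[0,0.01,-0.01],[0,0,0]],[[0,0.01,-0.02],[0,0,0]],[[0,0.01,-0.02],[0,0,0]]]'; python3 -m pendant '[[[0,0,-0.01],[0,0,0]],[[0,0,-0.01],[0,0,0]]]';python3 -m pendant '[[[0,0,-0.01],[0,0,0]],[[0,0,-0.01],[0,0,0]]]'; python3 -c "
from h import *
cap('scene','s4')
im,d,K,E=ld('s4')
c=im[150:300,280:420]; cv2.imwrite('pics/s4z.png',cv2.resize(c,None,fx=4,fy=4,interpolation=2)[:,:,::-1])
to(.555,.106,.107,6.2)"
```

```text
t: 5.9
position: [0.5588, 0.1055, 0.1459]
orientation: [-0.0, 0.668, 0.744, -0.0]
contact_force: [4.0, 0.3, -13.1]
width: 0.149
t: 6.15
position: [0.5588, 0.1055, 0.1473]
orientation: [-0.0, 0.668, 0.744, -0.0]
contact_force: [2.9, 0.5, -10.9]
width: 0.149
t: 6.4
position: [0.5589, 0.1055, 0.1484]
orientation: [-0.0, 0.668, 0.744, -0.0]
contact_force: [1.7, 0.1, -9.6]
width: 0.148
t 6.45 pos [0.5589 0.1055 0.1484] az 6.1 shift [ 0.009 -0.038  0.414] turn [-0.    -0.    -0.001] q [-0.46  0.56  0.25  2.06 -0.26  0.55  0.08] F [ 1.6  0.3 -8.8] w 0.15
```

View pics/s4z.png

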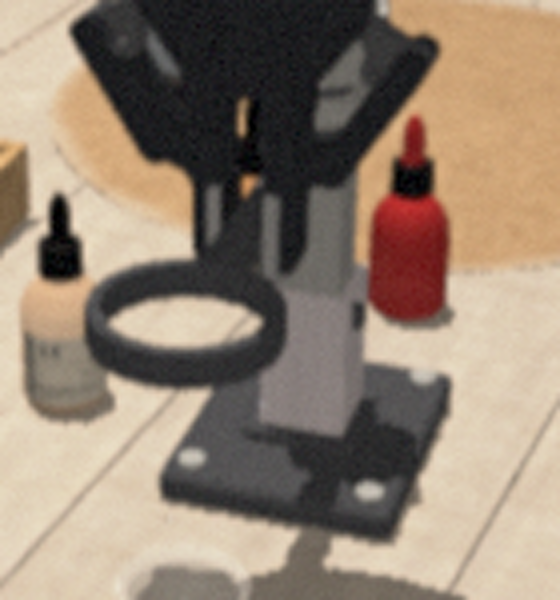

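```bash
for i in 1; do python3 -m pendant '[[[0,0,-0.01],[0,0,0]],[[0,0,-0.01],[0,0,0]]]'; done; python3 -m pendant '[[[0,0,-0.01],[0,0,0]],[[0,0,-0.01],[0,0,0]]]'; python3 -c "
from h import *
cap('scene','s5')
im,d,K,E=ld('s5')
c=im[190:270,330:410]; cv2.imwrite('pics/s5z.png',cv2.resize(c,None,fx=7,fy=7,interpolation=2)[:,:,::-1])
"
```

```text
t: 6.7
position: [0.5589, 0.1055, 0.1493]
orientation: [-0.0, 0.668, 0.744, -0.0]
contact_force: [0.6, 0.7, -9.1]
width: 0.147
t: 6.95
position: [0.5588, 0.1054, 0.1496]
orientation: [-0.0, 0.668, 0.744, -0.001]
contact_force: [3.2, 1.2, -21.4]
width: 0.146
```

View pics/s5z.png

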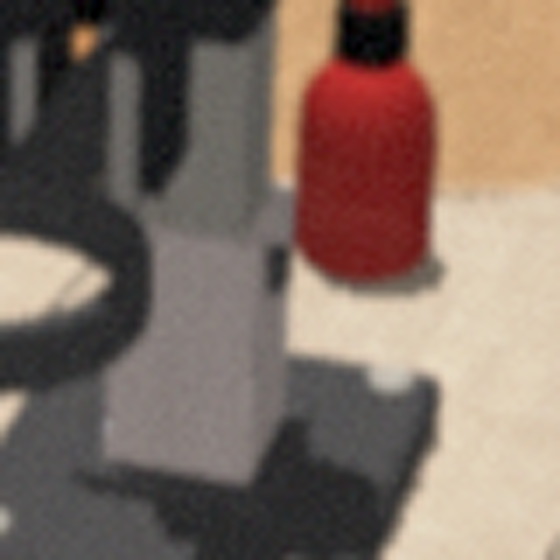

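Force jumped to −21 N, so the column is at the stop. I'll press lightly downward to test the button latch.

```bash
python3 -m pendant '[[[0,0,0.01],[0,0,0]],[[0,0,0.03],[0,0,0]],[[0,0,0.05],[0,0,0]],[[0,0,0.05],[0,0,0]]]';  python3 -m pendant '[[[0,0,0.01],[0,0,0]],[[0,0,0.015],[0,0,0]],[[0,0,0.015],[0,0,0]]]'; python3 -c "
from h import *
cap('scene','s6'); cap('top','t6')
im,d,K,E=ld('s6')
c=im[190:270,330:410]; cv2.imwrite('pics/s6z.png',cv2.resize(c,None,fx=7,fy=7,interpolation=2)[:,:,::-1])
"
```

```text
t: 7.5
position: [0.559, 0.1055, 0.1464]
orientation: [-0.0, 0.668, 0.744, 0.0]
contact_force: [-5.7, 0.6, 8.0]
width: 0.149
t: 7.88
position: [0.559, 0.1056, 0.1461]
orientation: [-0.0, 0.668, 0.744, 0.001]
contact_force: [-9.5, -0.0, 23.3]
width: 0.146
```

View pics/s6z.png

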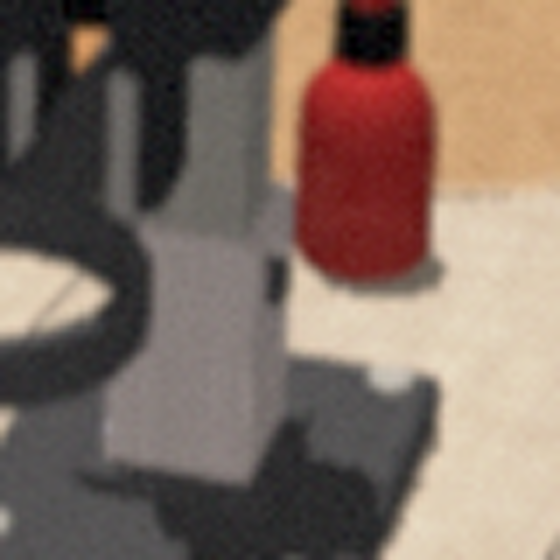

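Pushing down gave +23 N with the column stopped about 3.5 mm below the stop, so the button is latched. I unload, open and rise, and meanwhile get the nut's orientation.

```bash
python3 -m pendant '[[[0,0,-0.03],[0,0,0]],[[0,-0.02,-0.04],[0,0,0]],[[0,-0.02,-0.04],[0,0,0]]]'; python3 -m pendant '[[[0,0,0],[0,0,0]],[[0,0,0],[0,0,0]],[[0,0,0],[0,0,0]],[[0,0,0],[0,0,0]],[[0,0,0],[0,0,0]],[[0,0,-0.3],[0,0,0]],[[0,0,-0.8],[0,0,0]],[[0,0,-1],[0,0,0]]]' -1
python3 - <<'E'
from h import *
to(.565,.0117,.26,6.2)
for f,z0 in (('top0',.168),):
    im,d,K,E=ld(f); P=pts(d,K,E)
    m=(P[...,2]>z0-.006)&(abs(P[...,1]-.012)<.045)&(P[...,0]>.52)&(P[...,0]<.61)&(d>0)
    h=cv2.convexHull(np.argwhere(m)[:,::-1].astype(np.int32))[:,0].astype(float)
    C=-E[:3,:3].T@E[:3,3]
    r=(np.stack([(h[:,0]-K[0,2])/K[0,0],(h[:,1]-K[1,2])/K[1,1],np.ones(len(h))],1))@E[:3,:3]
    X=C+r*((z0-C[2])/r[:,2])[:,None]
    w=[]
    for a in range(60):
        ws=[np.ptp(X[:,:2]@[np.cos(np.radians(a+60*k)),np.sin(np.radians(a+60*k))]) for k in range(3)]
        w.append(np.mean(ws))
    print('flat az min',np.argmin(w),min(w),max(w)); print(np.round(np.array(w)*1e3,1).tolist())
E
```

```text
t: 8.35
position: [0.5588, 0.1055, 0.1481]
orientation: [0.001, 0.668, 0.744, 0.001]
contact_force: [4.2, 0.7, -5.3]
width: 0.149
t: 9.35
position: [0.558, 0.1053, 0.2503]
orientation: [0.001, 0.668, 0.744, 0.001]
contact_force: [0.5, 0.5, -0.9]
width: 1.0
t 9.35 pos [0.558  0.1053 0.2503] az 6.1 shift [-0.938 -0.03  -0.097] turn [ 0.002 -0.    -0.001] q [-0.52  0.42  0.32  1.98 -0.19  0.77  0.02] F [ 0.5  0.5 -0.9] w 1.00
flat az min 23 0.049924449083552515 0.055989525924772375
[55.6, 55.5, 55.3, 55.2, 55.0, 54.8, 54.6, 54.4, 54.2, 53.9, 53.7, 53.4, 53.1, 52.9, 52.6, 52.4, 52.1, 51.8, 51.5, 51.2, 50.9, 50.5, 50.2, 49.9, 50.1, 50.4, 50.6, 50.9, 51.2, 51.6, 51.9, 52.2, 52.5, 52.8, 53.1, 53.4, 53.7, 53.9, 54.2, 54.4, 54.6, 54.8, 55.0, 55.2, 55.3, 55.4, 55.6, 55.7, 55.8, 55.9, 55.9, 56.0, 56.0, 56.0, 56.0, 56.0, 55.9, 55.9, 55.8, 55.7]
```

```bash
python3 -m pendant '[[[-0.1,0,-0.1],[0,0,-0.11]],[[-0.3,0,-0.1],[0,0,-0.22]],[[-0.5,0,-0.1],[0,0,-0.33]],[[-0.7,0,-0.1],[0,0,-0.44]],[[-0.94,0,-0.1],[0,0,-0.55]],[[-0.94,0,-0.1],[0,0,-0.66]],[[-0.94,0,-0.1],[0,0,-0.77]],[[-0.94,0,-0.1],[0,0,-0.855]]]'
python3 - <<'E'
from h import *
import time
cap('wrist','w7'); cap('top','t7')
to(.566,.0117,.26,83)
E
```

```text
t: 10.35
position: [0.5671, 0.0116, 0.2578]
orientation: [-0.0, 0.058, 0.998, -0.0]
contact_force: [-0.9, 0.4, 0.3]
width: 0.999
t 10.45 pos [0.5672 0.0116 0.2578] az 83.1 shift [ 0.012 -0.    -0.022] turn [ 0.    -0.     0.001] q [-0.09  0.4  -0.04  1.95  0.02  0.79  1.31] F [ 0.5 -0.2  0. ] w 1.00
```

View pics/w7.png

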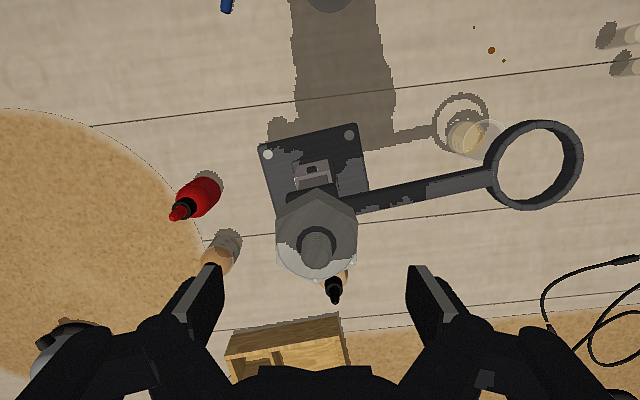

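The wrist view shows the nut at about (316,238) with its flats facing the pads, the stud at (317,248), and both bottles and the decoy standing.

Run:
```python
from h import *
im,d,K,E=ld('w7'); P=pts(d,K,E); x,y,z=P[...,0],P[...,1],P[...,2]
near=(d>0)&(np.hypot(x-.567,y-.012)<.033)
u,v=np.meshgrid(np.arange(640),np.arange(400))
near&=(u>265)&(u<370)&(v>180)&(v<290)
st=near&(z>.215)&(z<.235); q=P[st]; print('stud',len(q),np.median(q,0),cv2.minEnclosingCircle(q[:,:2].astype(np.float32)))
nt=near&(z>.195)&(z<.213); q=P[nt]; z0=np.median(q[:,2]); print('nut top',len(q),z0,np.percentile(q[:,2],[10,90]))
m=near&(abs(z-z0)<.004); X=P[m][:,:2]; print(cv2.minEnclosingCircle(X.astype(np.float32)))
w=[np.mean([np.ptp(X@[np.cos(np.radians(a+60*k)),np.sin(np.radians(a+60*k))]) for k in range(3)]) for a in range(60)]
a=np.argmin(w); print('flat az',a,w[a])
for k in range(3):
    n=np.array([np.cos(np.radians(a+60*k)),np.sin(np.radians(a+60*k))]); p=X@n; print(a+60*k,p.min(),p.max(),(p.min()+p.max())/2,np.array([.567,.0117])@n)
im,d,K,E=ld('w7'); cv2.imwrite('pics/w7z.png',cv2.resize(im[120:290,250:380],None,fx=3.5,fy=3.5,interpolation=2)[:,:,::-1])
```

```text
stud 821 [0.56696017 0.0125235  0.22412281] ((0.5694122910499573, 0.01223548874258995), 0.009129083715379238)
nut top 4783 0.207267834641457 [0.2053348  0.20826143]
((0.5692389011383057, 0.012062225490808487), 0.02864515781402588)
flat az 22 0.0505345239646298
22 0.5073771103597977 0.5582450879973035 0.5328110991785506 0.5300961426823345
82 0.06635587860460532 0.11650735771679104 0.09143161816069817 0.09049728464863349
142 -0.466556991158153 -0.41597287601395516 -0.4412649335860541 -0.4395988580337011
```

View pics/w7z.png

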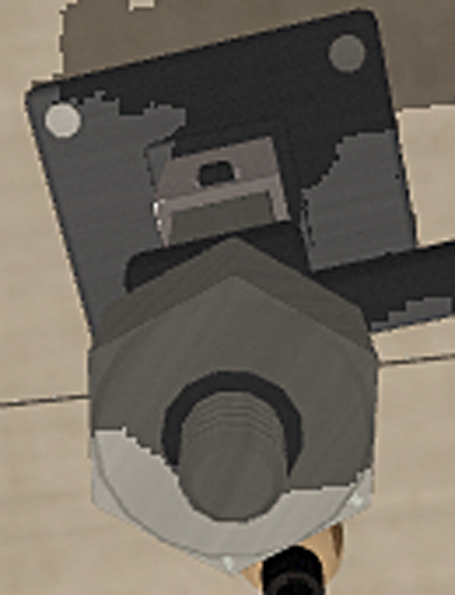

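```bash
python3 -c "
from h import *
to(.569,.012,.190,82.5)"
```

```text
t 10.45 pos [0.5672 0.0116 0.2578] az 83.1 shift [-0.018  0.006  0.678] turn [ 0.    -0.     0.007] q [-0.09  0.4  -0.04  1.95  0.02  0.79  1.31] F [ 0.5 -0.2  0. ] w 1.00
```

```bash
python3 -m pendant '[[[-0.018,0.006,0],[0,0,0.006]],[[-0.018,0.006,0.3],[0,0,0.006]],[[-0.018,0.006,0.6],[0,0,0.006]],[[-0.018,0.006,0.67],[0,0,0.006]],[[-0.018,0.006,0.67],[0,0,0.006]]]'; python3 -m pendant '[[[0,0,0],[0,0,0]],[[0,0,0],[0,0,0]],[[0,0,0],[0,0,0]],[[0,0,0],[0,0,0]],[[0,0,0],[0,0,0]],[[0,0,0],[0,0,0]]]' 1 50; python3 -c "
from h import *
to(.569,.012,.190,82.5); print(manip.get_state()['torque'])
cap('wrist','w8'); cap('scene','s8')"
```

```text
t: 11.08
position: [0.5693, 0.0123, 0.1909]
orientation: [-0.0, 0.066, 0.998, -0.0]
contact_force: [-0.4, 0.8, -0.2]
width: 0.995
t: 11.82
position: [0.5695, 0.0122, 0.1909]
orientation: [0.0, 0.065, 0.998, 0.0]
contact_force: [1.9, -1.3, 1.1]
width: 0.577
t 11.82 pos [0.5695 0.0122 0.1909] az 82.5 shift [ 0.005 -0.002  0.009] turn [0.    0.001 0.   ] q [-0.1   0.49 -0.03  2.01  0.02  0.64  1.29] F [ 1.9 -1.3  1.1] w 0.58
[-0.14509715 -0.45843512  0.03957114]
```

View pics/w8.png

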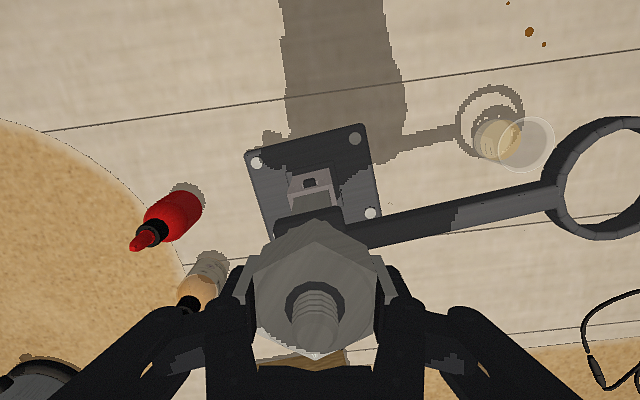

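View pics/s8.png

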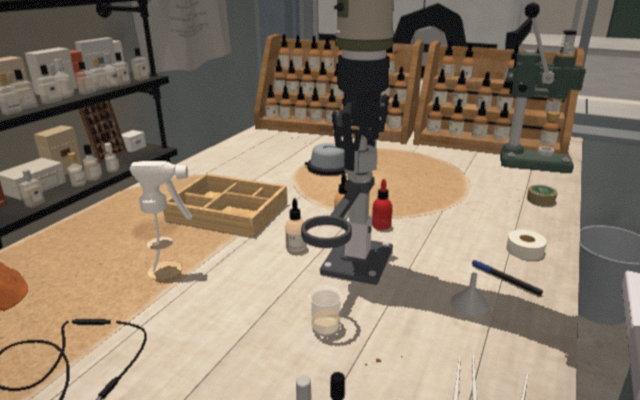

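Nut gripped squarely (width 0.577 ≈ 49 mm). I now turn clockwise while following the thread's sink.

```bash
python3 -m pendant '[[[0,0,0.004],[0,0,0.11]],[[0,0,0.009],[0,0,0.22]],[[0,0,0.013],[0,0,0.33]],[[0,0,0.018],[0,0,0.44]],[[0,0,0.022],[0,0,0.55]],[[0,0,0.026],[0,0,0.66]],[[0,0,0.031],[0,0,0.77]],[[0,0,0.035],[0,0,0.88]]]'; python3 -c "
from h import *
to(.569,.012,.190,82.5); print(manip.get_state()['torque'])
cap('wrist','w9')"
```

```text
t: 12.92
position: [0.5693, 0.012, 0.1872]
orientation: [0.0, 0.688, 0.725, -0.0]
contact_force: [2.1, -2.4, -2.6]
width: 0.579
t 12.93 pos [0.5693 0.012  0.1872] az 3.0 shift [ 0.001 -0.003 -0.028] turn [ 0.     0.    -0.883] q [-0.38  0.52  0.38  2.03 -0.31  0.64  0.25] F [ 2.1 -2.4 -2.6] w 0.58
[-0.40942913 -0.47691219  0.11889312]
```

View pics/w9.png

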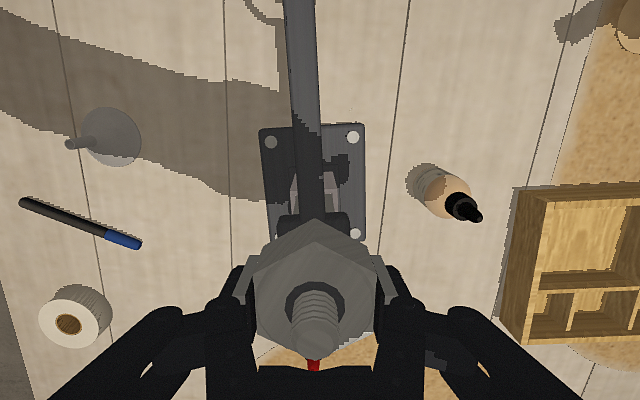

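The nut followed the gripper: its flats stay flush with the pads and the bar has rotated in view. I continue.

```bash
python3 -m pendant '[[[0,0,0.004],[0,0,0.1]],[[0,0,0.008],[0,0,0.2]],[[0,0,0.012],[0,0,0.3]],[[0,0,0.016],[0,0,0.4]],[[0,0,0.02],[0,0,0.5]],[[0,0,0.024],[0,0,0.6]],[[0,0,0.028],[0,0,0.7]],[[0,0,0.028],[0,0,0.7]]]'; python3 -c "
from h import *
to(.569,.012,.190,82.5); print(manip.get_state()['torque'])"
python3 -m pendant '[[[0,0,0.003],[0,0,0.05]],[[0,0,0.004],[0,0,0.1]],[[0,0,0.004],[0,0,0.1]]]'; python3 -c "
from h import *
to(.569,.012,.190,82.5); print(manip.get_state()['torque'])"
```

```text
t: 13.98
position: [0.5691, 0.0121, 0.1844]
orientation: [0.0, 0.965, 0.263, -0.0]
contact_force: [0.9, -2.1, 1.0]
width: 0.577
t 13.97 pos [0.5691 0.0121 0.1844] az -59.5 shift [-0.001  0.001 -0.056] turn [0.    0.    0.422] q [-0.58  0.59  0.7   2.05 -0.58  0.71 -0.55] F [ 0.9 -2.1  1. ] w 0.58
[-0.39495359 -0.21114675 -0.05352826]
t: 14.35
position: [0.569, 0.0121, 0.184]
orientation: [0.0, 0.982, 0.187, -0.0]
contact_force: [1.1, -1.6, -0.4]
width: 0.575
t 14.35 pos [0.569  0.0121 0.184 ] az -68.4 shift [-0.     0.001 -0.06 ] turn [0.    0.    0.323] q [-0.61  0.6   0.74  2.05 -0.62  0.72 -0.66] F [ 1.1 -1.6 -0.4] w 0.57
[-0.36981463 -0.30835146 -0.01846079]
```

```bash
python3 -m pendant '[[[0,0,0.002],[0,0,0.04]],[[0,0,0.003],[0,0,0.08]],[[0,0,0.003],[0,0,0.08]],[[0,0,0.003],[0,0,0.08]]]'; python3 -c "
from h import *
to(.569,.012,.190,82.5); print(manip.get_state()['torque'])"
python3 -m pendant '[[[0,0,0.001],[0,0,0.03]],[[0,0,0.002],[0,0,0.06]],[[0,0,0.002],[0,0,0.06]],[[0,0,0.002],[0,0,0.06]]]'; python3 -c "
from h import *
to(.569,.012,.190,82.5); print(manip.get_state()['torque'])
cap('wrist','w10');cap('scene','s10')"
```

```text
t: 14.85
position: [0.569, 0.0122, 0.1837]
orientation: [-0.0, 0.992, 0.125, -0.0]
contact_force: [0.9, -1.7, -2.1]
width: 0.571
t 14.85 pos [0.569  0.0122 0.1837] az -75.7 shift [-0.     0.002 -0.063] turn [0.    0.    0.242] q [-0.63  0.62  0.78  2.05 -0.65  0.73 -0.75] F [ 0.9 -1.7 -2.1] w 0.57
[-0.44953522 -0.3162882   0.08096181]
t: 15.35
position: [0.569, 0.0122, 0.1835]
orientation: [0.0, 0.997, 0.076, -0.0]
contact_force: [1.7, -2.2, -4.2]
width: 0.577
t 15.35 pos [0.569  0.0122 0.1835] az -81.3 shift [-0.     0.002 -0.065] turn [0.   0.   0.18] q [-0.64  0.63  0.81  2.05 -0.68  0.74 -0.83] F [ 1.7 -2.2 -4.2] w 0.58
[-0.55585285 -0.26408945  0.01416432]
```

View pics/w10.png

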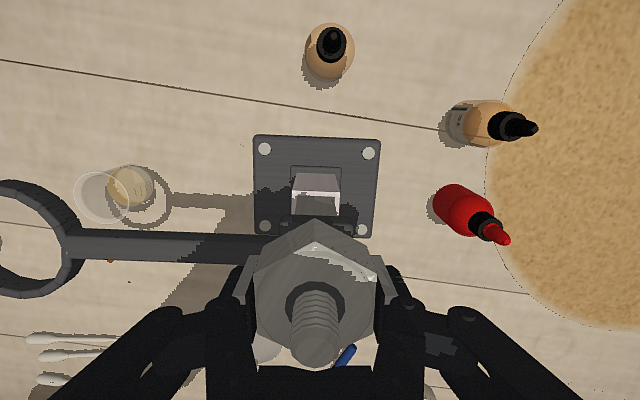

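Run:
```python
from h import *
for f in ('w7','w8','w9','w10'):
    im,d,K,E=ld(f); P=pts(d,K,E); x,y,z=P[...,0],P[...,1],P[...,2]
    u,v=np.meshgrid(np.arange(640),np.arange(400))
    r=np.hypot(x-.569,y-.012); b=(d>0)&(u>240)&(u<390)&(v>215)&(v<345 if f!='w7' else v<290)
    st=b&(r<.006)&(z>.19); zs=P[st][:,2]
    nt=b&(r>.013)&(r<.02)&(z<.216)&(z>.17); zn=P[nt][:,2]
    # top plane modes
    zs_=np.median(zs[zs>np.percentile(zs,60)-.003]); zn_=np.median(zn)
    dz=zs_-zn_; print(f,len(zs),len(zn),zs_.round(4),zn_.round(4),'diff',dz.round(4),'joint~',(dz-.015)/.00255)
```

```text
w7 338 1573 0.2249 0.2075 diff 0.0174 joint~ 0.9531951366772874
w8 657 3082 0.2238 0.2064 diff 0.0174 joint~ 0.9365677660082528
w9 376 3001 0.2237 0.2027 diff 0.0209 joint~ 2.3297281078819325
w10 94 2990 0.2234 0.1989 diff 0.0245 joint~ 3.743928588384345
```

```bash
python3 -m pendant '[[[0,0,0.001],[0,0,0.02]],[[0,0,0.001],[0,0,0.04]],[[0,0,0.001],[0,0,0.04]],[[0,0,0.001],[0,0,0.04]]]'; python3 -c "
from h import *
to(.569,.012,.190,82.5); print(manip.get_state()['torque'])"
```

```text
t: 15.95
position: [0.569, 0.0122, 0.1834]
orientation: [0.0, 0.999, 0.045, -0.0]
contact_force: [1.9, -2.9, -6.8]
width: 0.575
t 15.95 pos [0.569  0.0122 0.1834] az -84.9 shift [-0.     0.002 -0.066] turn [0.   0.   0.14] q [-0.65  0.63  0.83  2.05 -0.69  0.75 -0.87] F [ 1.9 -2.9 -6.8] w 0.58
[-0.66941292 -0.21730836 -0.0693175 ]
```

```bash
python3 -m pendant '[[[0,0,0],[0,0,0]],[[0,0,0],[0,0,0]],[[0,0,0],[0,0,0]],[[0,0,0],[0,0,0]],[[0,0,0],[0,0,0]],[[0,0,-0.3],[0,0,0]],[[0,0,-0.7],[0,0,0]],[[0,0,-0.7],[0,0,0]]]' -1; python3 -c "
from h import *
cap('wrist','w11'); cap('scene','s11'); cap('top','t11')
im,d,K,E=ld('w11'); P=pts(d,K,E); x,y,z=P[...,0],P[...,1],P[...,2]
u,v=np.meshgrid(np.arange(640),np.arange(400))
r=np.hypot(x-.569,y-.012); b=(d>0)&(u>260)&(u<370)&(v>180)&(v<290)
zs=P[b&(r<.006)&(z>.19)][:,2]; zn=P[b&(r>.013)&(r<.02)&(z<.216)&(z>.17)][:,2]
dz=np.median(zs[zs>np.percentile(zs,60)-.003])-np.median(zn); print(dz,(dz-.015)/.00255)
X=P[b&(abs(z-np.median(zn))<.004)][:,:2]
w=[np.mean([np.ptp(X@[np.cos(np.radians(a+60*k)),np.sin(np.radians(a+60*k))]) for k in range(3)]) for a in range(-60,0)]; print('flat az',np.argmin(w)-60,min(w))
im,d,K,E=ld('s11'); cv2.imwrite('pics/s11z.png',cv2.resize(im[140:340,270:410],None,fx=3,fy=3,interpolation=2)[:,:,::-1])
to(.569,.012,.260,82.5)"
```

```text
t: 16.95
position: [0.5704, 0.0118, 0.2559]
orientation: [-0.0, 0.999, 0.045, 0.002]
contact_force: [-0.8, 0.4, -0.2]
width: 0.998
0.024892033544323955 3.8792288409113547
flat az -24 0.05058704520546681
t 17.10 pos [0.5687 0.0126 0.2529] az -84.9 shift [ 0.002  0.006 -0.071] turn [-0.     0.     0.141] q [-0.73  0.56  0.93  1.99 -0.58  0.88 -0.96] F [ 0.5  0.3 -0.3] w 1.00
```

View pics/w11.png

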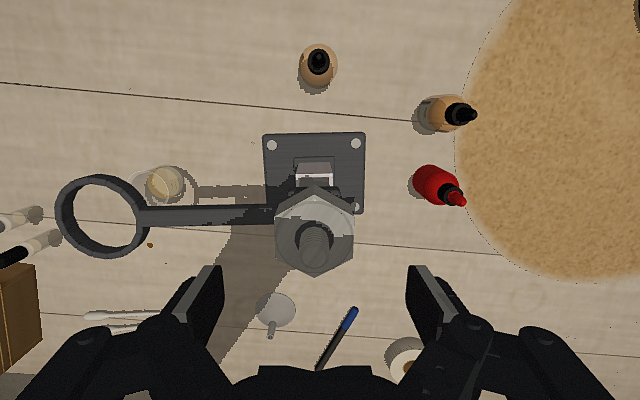

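View pics/s11z.png

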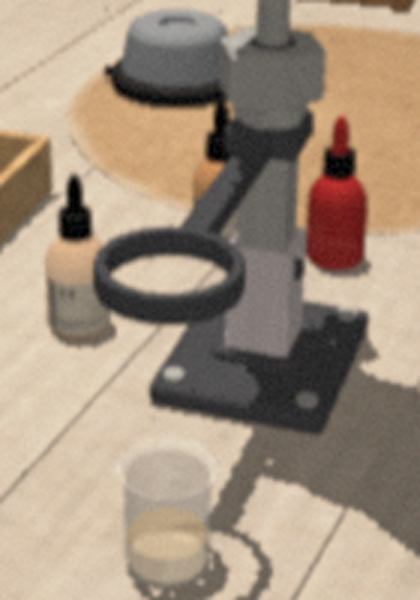

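The nut's flats are at −24°, matching the release azimuth. The beaker and both bottles are standing, and the column is up. Next I check the saved depth at the window for the button.

Run:
```python
from h import *
a=np.radians(6.2); ex=np.array([np.cos(a),np.sin(a)]); ey=np.array([-np.sin(a),np.cos(a)])
for f in ('w7','w8','w10'):
    im,d,K,E=ld(f); P=pts(d,K,E); q=P[...,:2]-[.569,.012]
    X=q@ex; Y=q@ey; z=P[...,2]
    if f=='w10': break
    for u,v in [(312,164),(312,166),(312,168),(312,170),(312,172),(302,168),(324,168),(312,160)] if f=='w7' else [(309,180),(309,183),(309,186),(297,184),(320,184)]:
        print(f,u,v,'own x,y,z mm',(1e3*np.array([X[v,u],Y[v,u],z[v,u]])).round(1),im[v,u])
```

```text
w7 312 164 own x,y,z mm [-17.3   0.5  32.8] [99 91 87]
w7 312 166 own x,y,z mm [-21.4   1.7  67.6] [23 23 25]
w7 312 168 own x,y,z mm [-20.3   1.5  72.7] [37 35 35]
w7 312 170 own x,y,z mm [-18.4   1.1  73.1] [38 35 37]
w7 312 172 own x,y,z mm [-17.1   0.8  76.3] [67 64 62]
w7 302 168 own x,y,z mm [-17.4 -10.5  44.2] [98 91 87]
w7 324 168 own x,y,z mm [-17.4  13.1  71.5] [96 90 86]
w7 312 160 own x,y,z mm [-19.3   0.8  18.5] [45 43 42]
w8 309 180 own x,y,z mm [-20.9   0.9  70. ] [41 40 40]
w8 309 183 own x,y,z mm [-18.8   0.4  71.4] [46 46 47]
w8 309 186 own x,y,z mm [-16.9  -0.   73.3] [36 37 39]
w8 297 184 own x,y,z mm [-17.6 -10.4  59.6] [114 104 102]
w8 320 184 own x,y,z mm [-17.5   9.   77.6] [108 101  95]
```

The depth shows the button standing about 3.4 mm proud of the front wall, in the window. I raise clear and hand in.

```bash
python3 -m pendant '[[[0,0,-0.4],[0,0,0]],[[0,0,-0.6],[0,0,0]],[[0,0,-0.6],[0,0,0]],[[0,0,-0.6],[0,0,0]]]' -1; python3 -c "
from h import *
print(manip.hand_in())"
```

```text
t: 17.6
position: [0.5685, 0.0126, 0.3122]
orientation: [-0.0, 0.999, 0.045, -0.001]
contact_force: [0.3, -0.4, -1.2]
width: 0.998
the job is handed in; nothing more can be done
None
```

The stand is raised and locked, and the job was handed in at about 17.6 s of the 64 s allowed.

**Column:** I pulled the arm up about 41 mm to the stop, where the force rose to about 21 N. Pressing down with about 23 N afterwards did not slide the column back in. Depth readings at the window show the button standing about 3.4 mm out of the front wall.

**Lock nut:** In a single grip I turned the upper nut 167° (2.92 rad) clockwise, following it down.
- **Tightness:** It ends at an estimated 3.75 to 3.9 rad, above the 3.5 rad needed. The turn count gives about 3.77 and depth gives 3.88. They differ because the start angle was only known to about 0.1 rad.
- **Not confirmed by feel:** I did not feel the hard stop, and the wrist torque was too noisy to show the tightening. Tightness therefore rests on the angle and depth readings.
- **After release:** The nut's flats stayed where I left them, within 1°.

**Rest of the scene:** In the last pictures the beaker and both bottles are standing. I never touched the lower nut, but I did not measure its angle. The gripper is open and clear above the stand.

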